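# Take the brass nut off the sample clamp

## Task

In this soil-testing lab, the blue clamp bar of the sample cell is held down by two knurled nuts. Unscrew the brass nut (a quarter turn anticlockwise frees its quick thread), lift it straight off its stud and set it down gently, upright, in the blue tray; leave the black nut in its place.

Things in the scene. Friction and masses are not known exactly. Their poses are not given: they have to be found in the camera images.
- brass_nut_center (a point): Knurled round brass nut, 46 mm across, 38 mm tall, 250 g, on either stud. Point: on its axis, half-way up; z up. Grip across the diameter at any yaw. Right-hand quick thread: held down until turned 75 to 110 degrees (best 90) anticlockwise from above (positive about z), then lifts straight off. Turns easily, climbs about 3 mm meanwhile (slides in the fingers if they stay level).
- black_nut_center (a point): The same nut in black steel, on the other stud; the point is on its axis, half-way up. Not to be moved.
- cell: Fixed sample cell: dark base plate 120 x 270 x 12 mm (x, y, z) with a blue clamp bar along y, its top 36 mm above the table. Origin: centre of the underside; z up. Steel studs at y = +100 and -100 mm, x = 0; each nut sits on a boss, 40 mm across, 48 mm above the table. Studs end 99 mm above the table, 13 mm above a seated nut; a nut must rise 51 mm to come clear.
- tray: Empty open blue plastic tray, fixed, 160 x 160 mm, walls 5 mm thick and 28 mm high, inner floor 5 mm above the table. It lies to the left or right of the cell. Origin: centre of the underside; x and y along its sides, z up.

How it is judged:
On the way:
1. the brass nut is lifted clear above the tip of its stud (z of brass_nut_center in the frame of cell above 0.119 m), for 0.1 s.
At the end, for the whole second after the job is handed in: The brass nut stands upright (within 10 degrees) on the floor of the blue tray, anywhere inside its walls, released and at rest; the black nut is within 10 mm of where it was (x of brass_nut_center in the frame of tray between -0.056 and 0.056 m and y of brass_nut_center in the frame of tray between -0.056 and 0.056 m and z of brass_nut_center in the frame of tray below 0.03 m and angle between brass_nut_center's own z axis and vertical below 0.18 rad and contact force between the fingers and brass_nut below 0.1 N and linear speed of brass_nut below 0.02 m/s and distance of black_nut_center from where it was at the start of the episode below 0.01 m); the robot touches nothing.
It fails at once if the black nut is moved by more than 15 mm (distance of black_nut_center from where it was at the start of the episode above 0.015 m).
It fails at once if the brass nut is let fall from more than about 25 mm (linear speed of brass_nut above 0.7 m/s and contact force between the fingers and brass_nut below 0.1 N).
It also fails if it takes over 45 s, if anything falls off the work surface, if the arm or the gripper's body presses on something with over 40 N, if the wrist force passes 120 N, or if a joint passes its speed limit or range.

## Robot

A 6-joint arm with a two-finger parallel gripper is mounted at the origin on the work surface. World frame = base frame: x ahead of the robot, y to its left, z up, the work surface at z = 0. Lengths are in m, angles in rad, forces in N, time in s.
With the tool pointing down it reaches from about 0.35 to 1 m from the base axis. Payload 7.1 kg.
Tool frame: the origin (TCP) lies between the finger pads; the fingertips stand 22 mm ahead of it and the grasp point (between the pads) lies 3 mm ahead of it; z points along the fingers, y is the line along which they close (so a half turn about z gives the same grasp; the last joint's range is limited). The gripper opens to 85 mm and grips with 20 to 120 N. Pads are 22 mm wide; open, the fingers measure 114 mm over their backs; the gripper's body (76 mm by 85 mm) begins 54 mm behind the grasp point. The pads swing forward as they close: fully open they stand 13 mm farther back than shut.
Start: joints at [-1.278, 0.423, 1.63, -0, 1.089, -0.019], TCP at [0.192, -0.595, 0.253] pointing down, gripper open.
Joint ranges: [-3, 3], [-0.9, 2.11], [0.09, 2.58], [-1.31, 4.45], [0.11, 2.69], [-2.54, 2.54]. Speed limits (rad/s): [2.39, 2.39, 3.01, 3.14, 3.14, 3.14].

## Interface

Orientations are given as a rotation vector (axis times angle).
In Python, from rig import manip gives the robot as it stands. The module is installed in compiled form; this text tells all that it offers. Calls block until the motion is done:
- manip.move_to(position, orientation): joint-space move of the TCP to a pose.
- manip.servo_line(position, orientation=None, rate=0.15): straight line of the TCP; orientation=None keeps the orientation; rate is the mean speed in m/s.
- manip.set_joints(angles): joint-space move.
- manip.command_gripper(opening, f_grip=None): finger opening in m; f_grip is the grip in N (None keeps the last); returns when the fingers have stopped.
- manip.hold(seconds).
- manip.solve_ik(position, orientation): joint angles nearest the present ones, or None.
- manip.camera(name): name is "scene" or "top" or "wrist"; returns a dict with "image" (480x640x3 uint8, red, green, blue), "fx", "fy", "cx", "cy" (pixels), "cam_to_world" (4x4, takes a point from camera to world coordinates); the wrist camera has in their place "mount" (4x4, takes a point from camera to tool coordinates, whose origin is the TCP and whose axes are the flange's). Camera axes: x right, y down, z forward; pixel columns grow to the right and rows downward; lengths in m; the calibration is good to about 2 mm. A picture is of the moment at which its call begins: read the wrist's pose just before it. There is no depth.
A pose or a line that the arm cannot do raises manip.IKError and nothing moves.
- manip.sign_off(): hands the job in; it is judged then, once.
Readings, each from a call of its own:
- manip.get_time(): time.
- manip.get_joint_positions(): joint angles.
- manip.get_joint_vel(): joint speeds.
- manip.get_tau(): joint torques, N m.
- manip.get_position(): TCP position.
- manip.get_ee_rot(): TCP orientation.
- manip.get_contact_force(): force on the tool from outside, world axes, zero at the start.
- manip.get_torque(): the same for the moment, N m.
- manip.get_width(): finger opening in m.
- manip.get_grip_force(): force on a finger pad.
Only numpy, scipy, OpenCV 4.12 (cv2) and the standard library are available. Lean on these libraries where they do the work, as an engineer would, in place of code of your own. Each camera call takes 0.05 s, during which the arm holds its last target. There are 200 camera calls.

## Working session

There is one attempt and no reset: what is moved stays moved. The work goes in short steps, each a Python script; the robot and the scene stay as the last script left them, time stands still between calls to the robot, and variables do not carry over. Pictures are saved under pics/ and viewed, at most 10 in all, crops included, and the job is handed in when it is done.

```bash
mkdir -p pics; python3 - <<'E'
from rig import manip
import cv2,numpy as np
np.set_printoptions(precision=4,suppress=True)
for n in("top","scene"):
    c=manip.camera(n);cv2.imwrite(f"pics/{n}0.png",c["image"][:,:,::-1]);print(n,c["fx"],c["cx"],c["cy"],c["cam_to_world"])
print(manip.get_time(),manip.get_ee_rot(),manip.get_width())
E
```

```text
top 591.8926371358791 323.7392564849243 247.2943026339178 [[ 0.0294 -0.9948  0.0976  0.4348]
 [-0.9991 -0.0321 -0.0266  0.019 ]
 [ 0.0296 -0.0967 -0.9949  1.2247]
 [ 0.      0.      0.      1.    ]]
scene 602.289396991125 324.73039305132534 243.85743997788094 [[ 0.5652  0.4532 -0.6893  1.4202]
 [ 0.8248 -0.2916  0.4845 -0.604 ]
 [ 0.0186 -0.8423 -0.5386  0.7689]
 [ 0.      0.      0.      1.    ]]
0.1 [-3.1021 -0.4875  0.0003] 0.08534374517225904
```

View pics/top0.png

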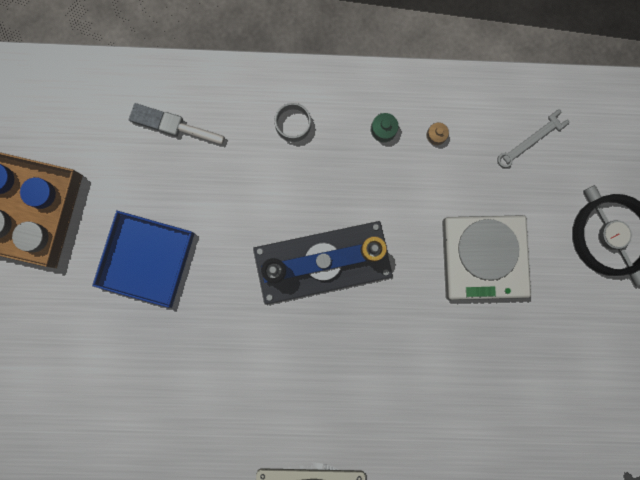

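View pics/scene0.png

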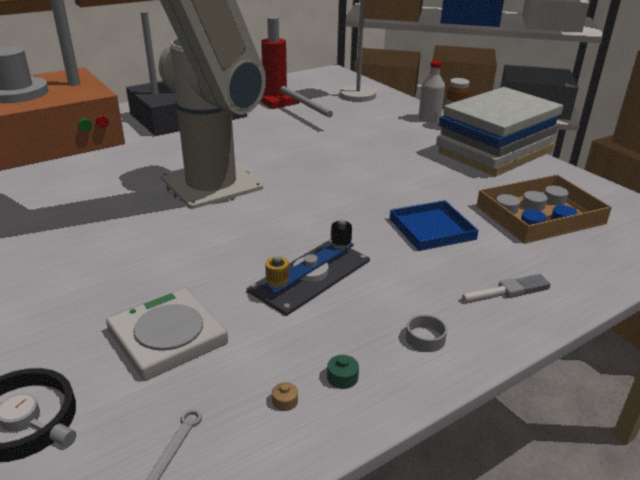

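The top view shows the brass nut at about (374,248), the black nut at (273,270), and the tray centred near (145,259). The scene view has the brass nut at about (277,271).

```bash
cat > h.py <<'E'
from rig import manip
import cv2,numpy as np
from scipy.spatial.transform import Rotation as R
np.set_printoptions(precision=4,suppress=True)
def ray(c,uv,z,T=None):
    T=c["cam_to_world"] if T is None else T
    d=T[:3,:3]@[(uv[0]-c["cx"])/c["fx"],(uv[1]-c["cy"])/c["fy"],1]
    return T[:3,3]+d*(z-T[2,3])/d[2]
def blob(img,lo,hi,near,rad=60):
    m=cv2.inRange(cv2.cvtColor(img,cv2.COLOR_RGB2HSV),lo,hi)
    k=np.zeros_like(m);cv2.circle(k,near,rad,255,-1);m&=k
    cs,_=cv2.findContours(m,cv2.RETR_EXTERNAL,cv2.CHAIN_APPROX_NONE)
    return cv2.convexHull(max(cs,key=cv2.contourArea))
BR=((12,110,60),(32,255,255)); BL=((105,120,30),(130,255,255))
def cen(h): m=cv2.moments(h);return np.array([m["m10"],m["m01"]])/m["m00"]
def down(yaw): return (R.from_euler("z",yaw)*R.from_rotvec([np.pi,0,0])).as_rotvec() # tool y = (sin,-cos)(yaw)
E
python3 - <<'E'
from h import *
t=manip.camera("top");s=manip.camera("scene")
for c,p in((t,(374,248)),(s,(277,271))):
    h=blob(c["image"],*BR,p,30);print("brass",cen(h),cv2.boundingRect(h),ray(c,cen(h),.067))
h=blob(t["image"],*BL,(145,259),75);q=cv2.boxPoints(cv2.minAreaRect(h))
P=np.array([ray(t,u,.028) for u in q]);print("tray",P.mean(0),np.linalg.norm(P-np.roll(P,1,0),axis=1),P)
print("black",ray(t,(273,270),.086))
m=R.from_rotvec(manip.get_ee_rot()).as_matrix();print(m)
w=manip.camera("wrist");print(w["mount"])
E
```

```text
brass [373.7304 248.441 ] (362, 237, 25, 24) [ 0.5493 -0.1105  0.067 ]
brass [277.5123 269.8799] (266, 257, 23, 28) [ 0.5508 -0.1081  0.067 ]
tray [0.5182 0.3515 0.028 ] [0.1606 0.1589 0.1628 0.1588] [[0.4604 0.4466 0.028 ]
 [0.6157 0.4133 0.028 ]
 [0.5758 0.2554 0.028 ]
 [0.421  0.2909 0.028 ]]
black [0.4996 0.0848 0.086 ]
[[ 0.9518  0.3068 -0.0003]
 [ 0.3068 -0.9518  0.0009]
 [ 0.     -0.001  -1.    ]]
[[ 0.0003 -0.957  -0.29    0.074 ]
 [ 1.      0.      0.0009 -0.0001]
 [-0.0009 -0.29    0.957  -0.1207]
 [ 0.      0.      0.      1.    ]]
```

```bash
python3 - <<'E'
from h import *
manip.move_to([.55,-.109,.22],down(.585));print(manip.get_joint_positions())
T=np.eye(4);T[:3,:3]=R.from_rotvec(manip.get_ee_rot()).as_matrix();T[:3,3]=manip.get_position()
w=manip.camera("wrist");W=T@w["mount"]
cv2.imwrite("pics/w1.png",w["image"][:,:,::-1])
v=np.linalg.inv(W)@[.55,-.109,.067,1];p=(int(w["fx"]*v[0]/v[2]+w["cx"]),int(w["fy"]*v[1]/v[2]+w["cy"]))
h=blob(w["image"],*BR,p,110);print(p,cen(h),cv2.boundingRect(h),ray(w,cen(h),.067,W),ray(w,cen(h),.070,W), T[:3,3])
E
```

```text
[-0.2183  0.3715  1.8    -0.0002  0.9699  0.7688]
(315, 232) [313.7848 238.0266] (277, 197, 74, 80) [ 0.5465 -0.1102  0.067 ] [ 0.5472 -0.1097  0.07  ] [ 0.55   -0.1098  0.2201]
```

View pics/w1.png

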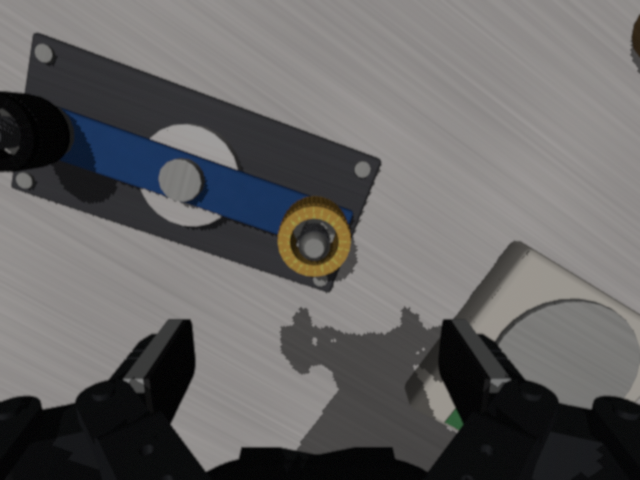

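The wrist view shows the brass nut's top ring centred at about (314,241), roughly 74 px wide. The path for the fingers is clear. I'll check that point at the top-face height, then grasp, watching the contact force for any centring error.

```bash
python3 - <<'E'
from h import *
T=np.eye(4);T[:3,:3]=R.from_rotvec(manip.get_ee_rot()).as_matrix();T[:3,3]=manip.get_position()
w=manip.camera("wrist");W=T@w["mount"];r=ray(w,(314,241),.086,W)
xy=(r[:2]+[.5493,-.1105]+[.5508,-.1081])/3;print(r,xy)
if np.abs(xy-[.5495,-.1095]).max()>.004: raise SystemExit
o=down(.585)
manip.servo_line([*xy,.10],o);manip.servo_line([*xy,.074],o,rate=.06);print(manip.get_contact_force())
manip.command_gripper(.0,20);print(manip.get_width(),manip.get_grip_force(),manip.get_contact_force(),manip.get_position(),manip.get_time())
w=manip.camera("wrist");cv2.imwrite("pics/w2.png",w["image"][:,:,::-1])
E
```

```text
[ 0.5494 -0.1085  0.086 ] [ 0.5498 -0.109 ]
[-0.2995 -0.0847 -0.5097]
0.04565525612354014 20.50697791390121 [-0.4529  0.6503  4.4127] [ 0.5499 -0.109   0.0744] 4.4917
```

View pics/w2.png

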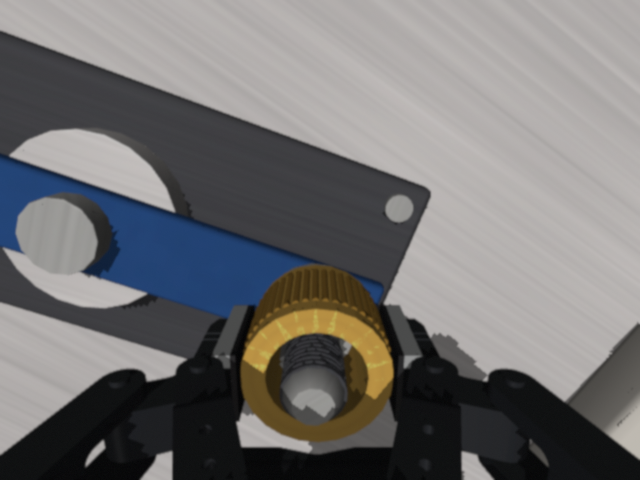

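The nut sits squarely between the pads, with a width of 45.7 mm and little side force. Next is the turn with a matching 3 mm climb, followed by a short test lift.

```bash
python3 - <<'E'
from h import *
manip.command_gripper(.0,45)
p0=manip.get_position();y0=.585
for i in range(1,7):
    manip.move_to(p0+[0,0,.0005*i],down(y0+i*np.pi/12))
print(manip.get_contact_force(),manip.get_torque(),manip.get_joint_positions(),manip.get_position(),manip.get_time())
q=manip.get_position();ok=True
for dz in(.003,.006,.012):
    manip.servo_line(q+[0,0,dz],rate=.03);f=manip.get_contact_force();print(dz,f,manip.get_width())
    if f[2]<-20: ok=False;break
w=manip.camera("wrist");cv2.imwrite("pics/w3.png",w["image"][:,:,::-1]);print(ok)
E
```

```text
[-3.0553  0.8208 -2.6456] [0.0461 0.4293 0.0211] [-0.217   0.5892  1.8658 -0.0002  0.6874 -0.7945] [ 0.5495 -0.109   0.0774] 6.9083
0.003 [-0.9469  1.3186 -1.4308] 0.04527777108711269
0.006 [-2.165   0.6623 -2.6964] 0.04474339925747604
0.012 [-1.8324  0.4622 -1.5942] 0.04536945543809363
True
```

View pics/w3.png

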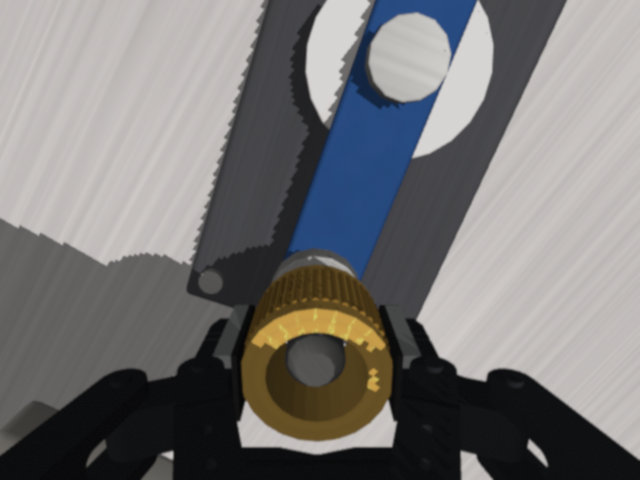

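The nut is free: it has risen with the fingers, the boss shows beneath it and the stud has dropped inside it. I'll lift it clear and carry it to the tray.

```bash
python3 - <<'E'
from h import *
p=manip.get_position();o=manip.get_ee_rot()
manip.servo_line([p[0],p[1],.19],rate=.12);manip.hold(.15)
print(manip.get_width(),manip.get_contact_force())
t=[.5182,.3515]
manip.servo_line([*t,.19],rate=.2)
w=manip.camera("wrist");cv2.imwrite("pics/w4.png",w["image"][:,:,::-1])
print(manip.get_width(),manip.get_position(),manip.get_time(),manip.get_contact_force())
E
```

```text
0.04503715496952067 [ 0.2821 -0.1008 -2.0775]
0.04545154139997019 [0.5184 0.3509 0.19  ] 11.4583 [ 0.5893 -0.2981 -3.8393]
```

View pics/w4.png

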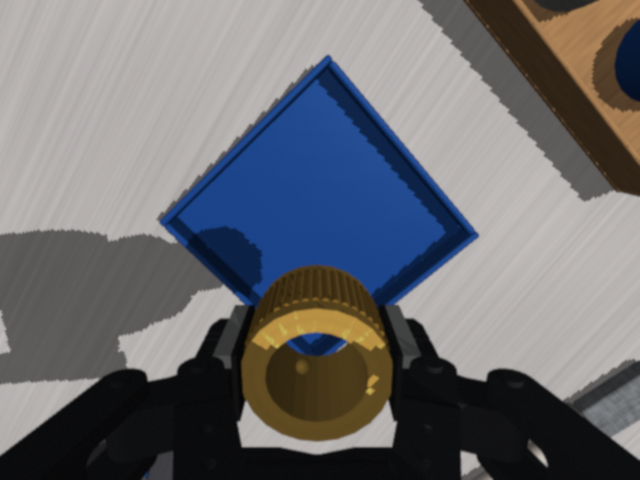

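The nut is held upright above the tray, whose rim corners show at (328,60), (163,222) and (478,236). I'll cross-check the tray centre from the two side corners and then lower the nut.

```bash
python3 - <<'E'
from h import *
T=np.eye(4);T[:3,:3]=R.from_rotvec(manip.get_ee_rot()).as_matrix();T[:3,3]=manip.get_position()
w=manip.camera("wrist");W=T@w["mount"]
a,b=[ray(w,u,.028,W) for u in((163,222),(478,236))];c=(a+b)/2;print(c,np.linalg.norm(a-b))
if np.linalg.norm(c[:2]-[.5182,.3515])>.012: raise SystemExit
t=[.5182,.3515]
manip.servo_line([*t,.045],rate=.12);manip.hold(.3);f0=manip.get_contact_force()[2]
z=.037
while z>.027:
    manip.servo_line([*t,z],rate=.02);f=manip.get_contact_force()[2]
    if f-f0>4: break
    z-=.001
print(z,f0,f,manip.get_position(),manip.get_width(),manip.get_time())
if f-f0>4:
    manip.command_gripper(.056,20);manip.hold(.2);print(manip.get_grip_force(),manip.get_width())
    manip.command_gripper(.07)
    manip.servo_line([*t,.20],rate=.1)
    manip.servo_line([.40,.25,.25],rate=.15)
    for n in("top","scene"):
        c=manip.camera(n);cv2.imwrite(f"pics/{n}9.png",c["image"][:,:,::-1])
        if n=="top": h=blob(c["image"],*BR,(145,259),60);print(cen(h),ray(c,cen(h),.024))
    print(manip.get_time(),manip.get_contact_force())
E
```

```text
[0.5209 0.3533 0.028 ] 0.22029114637253455
0.030999999999999993 -3.509919302927862 4.274381273107472 [0.5183 0.3516 0.0316] 0.045398572450258946 15.2167
0.0 0.05610953965057557
[141.1357 258.0714] [0.5189 0.3545 0.024 ]
19.1583 [ 0.5746  0.062  -0.8247]
```

View pics/scene9.png

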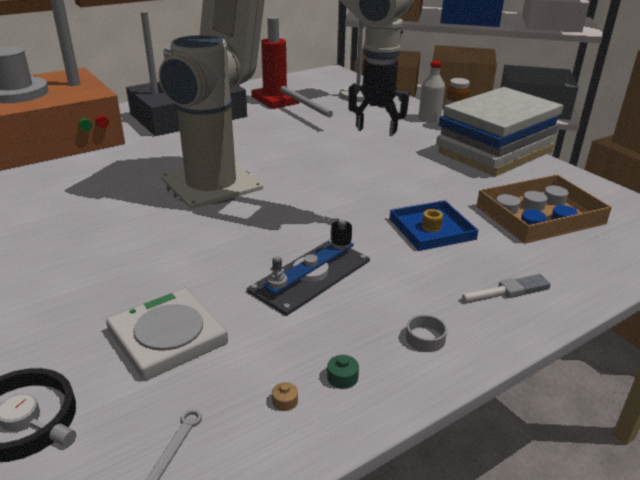

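The brass nut stands upright in the tray at (432,220), the black nut is still in place at (341,234), and the arm is clear.

```bash
python3 -c "
from rig import manip
print(manip.sign_off())"
```

```text
the job is handed in; nothing more can be done
None
```

I unscrewed the brass nut, lifted it off its stud and set it upright near the middle of the blue tray; the black nut is still in place, and I handed the job in at about 19 s (the sign-off gave no verdict).

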